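Fold the sample tin shut and put it away in its case

ROBOT

A 7-joint arm with a two-finger parallel gripper is mounted at the origin on the work surface. World frame = base frame: x ahead of the robot, y to its left, z up, the work surface at z = 0. Lengths are in m, angles in rad, forces in N, time in s.
With the tool pointing down it reaches from about 0.4 to 0.9 m from the base axis. Payload 5.5 kg.
Tool frame: the origin (TCP) lies where the fingers leave the gripper's body, on its centre line; the fingertips stand 73 mm ahead of it and the grasp point (between the pads) lies 54 mm ahead of it (env.tip_extent is the distance from the TCP to the fingertips, in m); z points along the fingers, x is the direction in which the jaws open and shut, and the axes are right-handed (so a half turn about z gives the same grasp; the last joint's range is limited). The gripper opens to 85 mm and grips with 20 to 120 N. Pads are 22 mm wide; open, the fingers measure 114 mm over their backs; the gripper's body (76 mm by 85 mm) begins 54 mm behind the grasp point. The pads swing forward as they close: fully open they stand 13 mm farther back than shut.
Start: joints at [-0.844, 0.501, -0.427, 1.55, 0.221, 1.138, -0.21], TCP at [0.291, 0.581, 0.304] pointing down, gripper open.
Joint ranges: [-2.88, 2.88], [-0.31, 2.03], [-1.54, 1.56], [0.2, 2.42], [-1.41, 4.55], [0.19, 2.02], [-2.57, 2.57]. Speed limits (rad/s): [2.57, 2.57, 3.14, 3.14, 3.14, 3.14, 3.14].

INTERFACE

Orientations are given as a unit quaternion [x, y, z, w].
In Python, from station import readout, snapshot, env, spot_in, trace gives the robot as it stands.
- The arm moves only by the tool move_arm, never from a script. Its argument "moves" is a list that holds one entry, the list of rows, each a list of 7 numbers: the closure, from -1 (fully open) to 1 (shut), so that 0 is half open, then the shift along the tool's x, y, z in mm, then the turn, a rotation vector about the tool's x, y, z in degrees. A call has 1 to 20 rows; each row shifts and turns the commanded pose from where the row before left it, along the tool's axes as they then stand; what a row does not reach is not made up. A row lasts 1/8 s, in which the tool goes at most 62.5 mm and 10.7 degrees, less where a joint would pass 70% of its speed; a pose out of reach is approached as far as the arm can. A call is refused whole if a number of a shift passes 62.5 or a number of a turn 10.7, either way. A call with a gripper value outside its range is refused whole. The fingers move at their own pace and stop on an object; "newtons" is the grip in N (left out, the last holds). Time passes only in rows, so rows that do not move let the fingers close. It gives the time, the measured TCP pose, the force and the opening at its end, in the units of the state.
- readout.sense(): the state, without advancing time (a new reading comes with each control period).
- snapshot(name): name is "scene" or "top"; returns a dict with "img" (480x640x3 uint8, blue, green, red), "fovy" (degrees; the focal length in pixels is half the picture's height over the tangent of half this angle, whatever the lens; pixels are square), "cx", "cy" (the principal point, pixels), "rvec" (rotation vector, rad) and "tvec" (3), from world to camera coordinates, as OpenCV has them. Camera axes: x right, y down, z forward; pixel columns grow to the right and rows downward; lengths in m; the calibration is good to about 2 mm. A picture is of the moment at which its call begins. There is no depth.
- env.sign_off(): hands the job in, once; it reports no verdict.
Trained networks look in a picture, given as the dict that the camera call returned (one of the last four; its "shot" number tells which), for a name from the list of things; names that differ only in an ending like _2 or _b are one class to them, and where a whole thing is asked for, a point or a joint stands for the part that bears it (a point fixed in the world has none). Each returns a list of dicts, best first, with "score" (0 to 1); they miss things now and then, are a little off and sometimes report something else, mostly with a low value. They report only what shows in the picture. A call takes as long as a camera call. They do not tell look-alikes from the thing itself.
- spot_in(thing, picture): "bbox" ([centre column, centre row, width, height] in pixels, round what is visible of it).
- trace(thing, picture): "mask" (480x640 bool, what is visible of it) and "bbox" ([centre column, centre row, width, height] in pixels, round what is visible of it).
The state is a dict: "time_s": time; "qpos": joint angles; "qvel": joint speeds; "effort": joint torques, N m; "ee_pos": TCP position; "orientation": TCP orientation; "wrist_force": force on the tool from outside, world axes, zero at the start; "wrist_torque": the same for the moment, N m; "opening": finger opening in m.
Only numpy, scipy, OpenCV 4.12 (cv2) and the standard library are available. Lean on these libraries where they do the work, as an engineer would, in place of code of your own. Each camera call takes 0.05 s, during which the arm holds its last target.

TASK

On the tea packing bench, fold down the open hinged lid of the slim sample tin until it is fully shut. Then put the shut tin in the empty berth of the wooden storage case, flat on the berth's floor and lying along the berth (either way round), and let go. Do not knock over the round steel canister.

Things in the scene. Friction and masses are not known exactly. Their poses are not given: they have to be found in the camera images.
- tin_center (a point): Centre of the slim aluminium tin, the only one with an open lid, 20 mm above its underside; z up. Shut it is 110 (x) x 44 (y) x 40 mm: hollow base 34 tall, 0.25 kg; flat lid 110 x 42 x 6, 0.05 kg. Hinge line along y at the +x end, 52 mm from this centre and 14 mm above it. The lid starts raised past upright, leaning out beyond that end. Grip it by the long sides.
- tin_lid (a joint): Angle of the tin's lid in rad: 0 shut, 1.57 upright, 2.2 the stop; starts at 1.75 to 2.1. To shut it, push its back near the upper edge towards the tin's -x (under 1 N). The hinge is a little stiff: near upright the lid stays where left, below about 0.9 rad it falls shut.
- berth (a point): Centre of the empty berth's floor in the fixed wooden case (146 x 170 mm), 6 mm above the bench; x along it, y across, z up. 130 mm long between end walls 24 mm above the floor, 58 wide between corner blocks 14 high; the middle 86 mm of both long sides is open for fingers. The other berth, 96 mm towards -y, holds a like tin, shut and fixed.
- canister: Round steel canister, 72 mm in diameter, 110 mm tall, standing loose on the bench; origin at the centre of its underside, z up. A bystander: keep it standing.
Mind the look-alikes: they are no part of the job. Leave any red look-alike of the part that bears tin_center alone.

How it is judged:
On the way:
1. the tin's lid is folded shut before the tin comes to the berth (value of joint tin_lid below 0.12 rad and horizontal distance between tin_center and berth above 0.08 m), for 0.2 s.
At the end, for the whole second after the job is handed in: The tin's lid is shut (under 0.12 rad) and the tin lies at rest in the empty berth: its centre within 15 mm along and 13 mm across of the berth's centre and 14 to 26 mm above its floor, lying along the berth within 15 degrees (either way round), upright within 0.12 rad; the canister stands (value of joint tin_lid below 0.12 rad and x of tin_center in the frame of berth between -0.015 and 0.015 m and y of tin_center in the frame of berth between -0.013 and 0.013 m and z of tin_center in the frame of berth between 0.014 and 0.026 m and angle between the x axis of tin_center and the x axis of berth, either way round below 0.26 rad and angle between tin_center's own z axis and vertical below 0.12 rad and angle between canister's own z axis and vertical below 0.5 rad and velocity of joint tin_lid below 0.1 rad/s); the robot touches nothing.
It fails at once if the canister is knocked over (angle between canister's own z axis and vertical above 0.5 rad).
It also fails if it takes over 50 s, if anything falls off the work surface, if the arm or the gripper's body presses on something with over 40 N, if the wrist force passes 120 N, or if a joint passes its speed limit or range.

## Working session

There is one attempt and no reset: what is moved stays moved. The work goes in short steps, Python scripts to look and compute and a tool call to move; the robot and the scene stay as the last step left them, time stands still between calls to the robot, and variables do not carry over. Pictures are saved under pics/ and viewed, and the job is handed in when it is done.

Besides the shell and the picture viewer there is one more tool, called after "Call:" as name(argument=value, ...) on one line, values as JSON. move_arm: Moves the arm, as the interface text tells. Its arguments: {"type":"object","properties":{"moves":{"type":"array","items":{"type":"array","items":{"type":"array","items":{"type":"number"}}}},"newtons":{"type":"number"}},"required":["moves"]}

```bash
ls; mkdir -p pics
cat > h.py <<'E'
from station import readout, snapshot, env, spot_in, trace
import cv2, numpy as np
def K(s):
    f=240/np.tan(np.radians(s['fovy'])/2); return np.array([[f,0,s['cx']],[0,f,s['cy']],[0,0,1]])
def proj(s,P): 
    return cv2.projectPoints(np.float64(P).reshape(-1,1,3),np.float64(s['rvec']),np.float64(s['tvec']),K(s),None)[0].reshape(-1,2)
def back(s,uv,z):
    R=cv2.Rodrigues(np.float64(s['rvec']))[0]; t=np.float64(s['tvec']).ravel()
    c=-R.T@t; uv=np.atleast_2d(uv); d=(np.linalg.inv(K(s))@np.c_[uv,np.ones(len(uv))].T).T@R
    return c+d*((z-c[2])/d[:,2])[:,None]
E
python3 - <<'E'
from h import *
for n in("scene","top"):
    s=snapshot(n); cv2.imwrite(f"pics/{n}0.png",s['img'])
    R=cv2.Rodrigues(np.float64(s['rvec']))[0]; print(n,s['fovy'],s['cx'],s['cy'],-R.T@np.ravel(s['tvec']),R.tolist())
    for t in("tin_center","tin_lid","berth","canister"):
        try:
            for d in trace(t,s): print(t,d['score'],d['bbox'],d['mask'].sum())
        except Exception as e: print(t,e)
print(readout.sense())
E
```

```text
pics
scene 48.726204870815835 314.0961181446786 241.884670164924 [ 1.40142768 -0.23359815  0.8473247 ] [[0.21375431276849377, 0.9768187194535091, 0.011588058425624381], [0.6866997193557246, -0.14181037707939592, -0.7129749731858536], [-0.6948039933748495, 0.16035899188323133, -0.7010937202061903]]
tin_center 0.81 [217.4, 235.7, 30.3, 46.4] 988
tin_center 0.77 [151.4, 233.2, 42.4, 42.5] 1158
tin_center 0.57 [273.9, 245.8, 42.7, 47.1] 1216
tin_center 0.33 [408.9, 204.2, 75.5, 44.3] 3389
tin_lid 0.92 [273.6, 242.6, 39.1, 38.9] 743
tin_lid 0.85 [150.1, 228.8, 35.1, 33.6] 704
tin_lid 0.67 [220.3, 234.8, 23.5, 26.5] 506
berth 0.66 [411.2, 203.3, 77.0, 43.4] 3355
canister 0.94 [350.5, 283.9, 40.7, 59.1] 1948
top 52.10997251777607 321.4365130980125 225.9289433766937 [ 0.45412541 -0.04893682  1.10104171] [[0.02605011404181723, -0.999341878285756, 0.025242857657271883], [-0.9876871563388289, -0.02962644276899451, -0.15361105133476904], [0.15425781264404684, -0.02093046089202251, -0.9878089101871483]]
tin_center 0.85 [352.0, 248.4, 46.0, 53.1] 1094
tin_center 0.83 [407.1, 266.2, 34.3, 79.1] 161
[... 340 characters left out ...]
 array([-0.84379758,  0.50093988, -0.42700433,  1.55044349,  0.22077383,
        1.13831395, -0.21027236]), 'qvel': array([-3.07055114e-07, -1.94126211e-03,  8.75449248e-04, -4.15995177e-04,
       -2.60761064e-04, -1.29488284e-03,  7.66624081e-04]), 'effort': array([ 3.70268172e-03, -5.68845463e+01, -5.80283538e+00, -2.81054485e+01,
        1.27849414e-02,  3.28310001e-03,  4.81197094e-05]), 'ee_pos': array([0.29072341, 0.58132724, 0.30386687]), 'orientation': array([ 8.50675250e-01,  5.25691560e-01, -5.18758607e-05, -5.28477643e-06]), 'wrist_force': array([ 0.15370291,  0.66705598, -0.36261182]), 'wrist_torque': array([-0.0206304 ,  0.02131847, -0.04058593]), 'opening': 0.0853734241036467}
```

View pics/scene0.png

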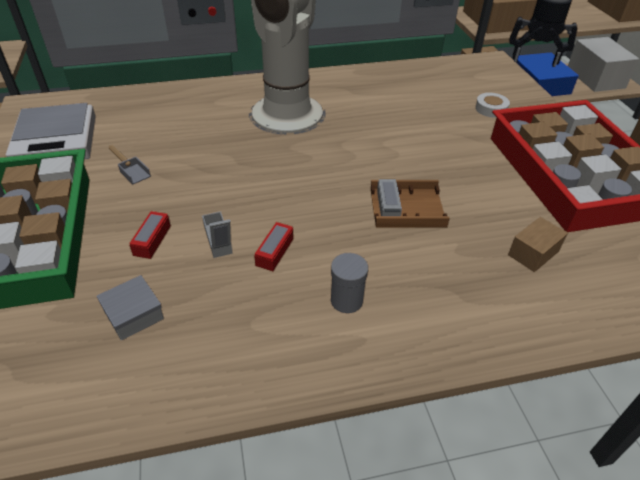

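View pics/top0.png

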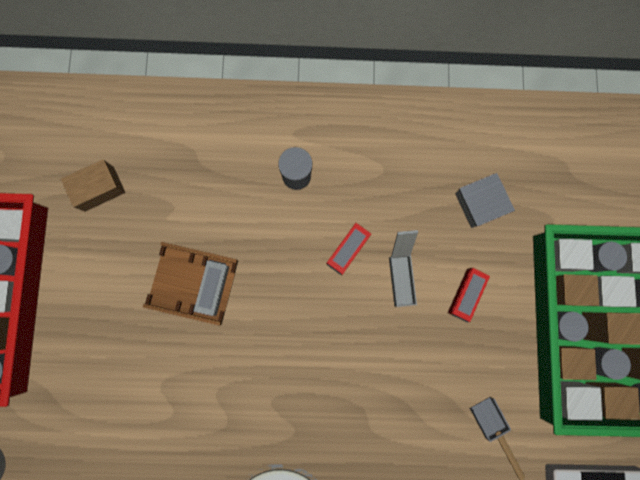

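Run:
```python
import cv2,numpy as np
a=cv2.imread('pics/top0.png');b=cv2.imread('pics/scene0.png')
cv2.imwrite('pics/topc.png',cv2.resize(a[200:350,310:510],None,fx=4,fy=4,interpolation=2))
cv2.imwrite('pics/topb.png',cv2.resize(a[220:350,120:270],None,fx=4,fy=4,interpolation=2))
cv2.imwrite('pics/scenec.png',cv2.resize(b[180:310,120:320],None,fx=4,fy=4,interpolation=2))
```

```text
(no output)
```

View pics/topc.png

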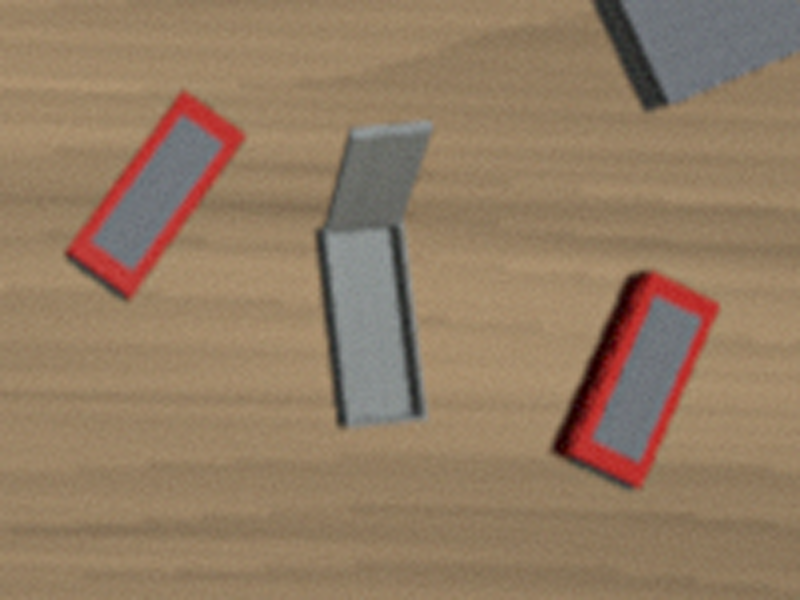

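View pics/topb.png

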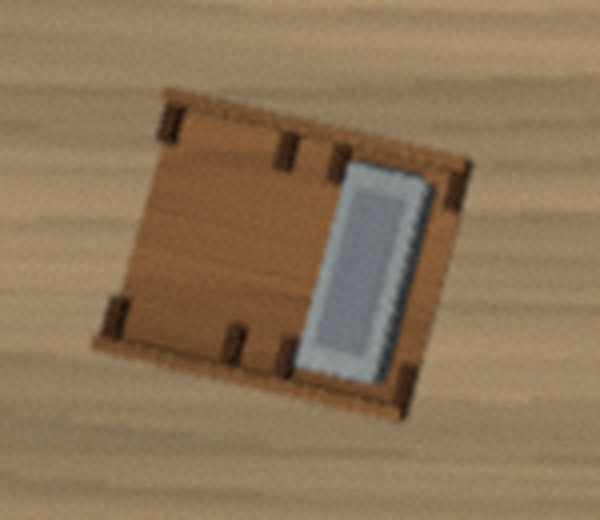

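View pics/scenec.png

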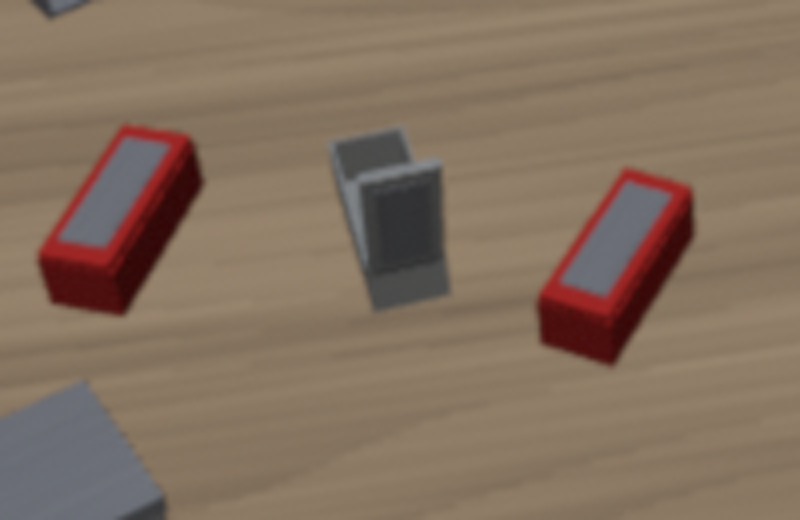

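```bash
cat > fit.py <<'E'
from h import *
from scipy.optimize import least_squares
S={n:snapshot(n) for n in("scene","top")}
tc=lambda p:np.array(p)/4.+[310,200]-.375
tb=lambda p:np.array(p)/4.+[120,220]-.375
sc=lambda p:np.array(p)/4.+[120,180]-.375
def base(p,L):
    L=np.float64(L);c,s=np.cos(p[2]),np.sin(p[2]);return np.c_[p[0]+c*L[:,0]-s*L[:,1],p[1]+s*L[:,0]+c*L[:,1],L[:,2]]
def lid(a,u,w,y): # along lid from hinge u, normal w (up when shut)
    return [.052-u*np.cos(a)+w*np.sin(a), y, .034+u*np.sin(a)+w*np.cos(a)]
def pts(p):
    a=p[3]
    top=[[.055,.022,.034],[.055,-.022,.034],[-.055,.022,.034],[-.055,-.022,.034]]
    # lid far edge u=.107, back w=.006
    lt=[lid(a,.107,.006,.021),lid(a,.107,.006,-.021)]
    b=[[.055,.022,0],[.055,-.022,0]]
    return top,lt,b
def res(p):
    top,lt,b=pts(p)
    r=proj(S['top'],base(p,np.array(top)))-tc([(318,230),(402,225),(342,427),(426,416)])
    r2=proj(S['top'],base(p,np.array(lt)))-tc([(350,127),(433,121)])
    r3=proj(S['scene'],base(p,np.array(b)))-sc([(376,311),(450,293)])
    r4=proj(S['scene'],base(p,np.array(lt)))-sc([(361,183),(442,163)])
    return np.r_[r.ravel(),r2.ravel(),r3.ravel(),r4.ravel()]
o=least_squares(res,[.4,-.2,0,1.9]);print('tin',o.x,'yaw deg',np.degrees(o.x[2]));print(res(o.x).reshape(-1,2).round(1).tolist())
print('lidtop',base(o.x,np.array(pts(o.x)[1])))
C=np.array([[.073,.085,.03],[.073,-.085,.03],[-.073,-.085,.03],[-.073,.085,.03]])
tgt=tb([(168,88),(470,160),(403,421),(95,346)])
f=lambda p:(proj(S['top'],base(p,C))-tgt).ravel()
q=least_squares(f,[.35,.2,0]);print('case',q.x,np.degrees(q.x[2]),f(q.x).reshape(-1,2).round(1).tolist())
print('berth',base(q.x,[[0,.048,.006]]))
im=S['top']['img'].copy()
def draw(im,s,P,col):
    for u in proj(s,P): cv2.circle(im,tuple(int(round(v*8)) for v in u),8,col,-1,cv2.LINE_AA,3)
for n in S:
    im=S[n]['img'].copy()
    draw(im,S[n],base(q.x,C),(0,255,0)); draw(im,S[n],base(q.x,[[0,.048,.006],[.065,.048,.006],[-.065,.048,.006],[0,.077,.006],[0,.019,.006],[.02,-.03,.046],[0,-.048,.046]]),(255,255,0))
    for g in pts(o.x): draw(im,S[n],base(o.x,np.array(g)),(0,255,255))
    for d in trace('canister',S[n])[:1]: print(n,d['bbox'],back(S[n],[d['bbox'][:2]],.055))
    im=im[200:350,120:480] if n=='top' else im[170:320,130:460]
    cv2.imwrite(f'pics/fit_{n}.png',cv2.resize(im,None,fx=2.2,fy=2.2,interpolation=2))
E
python3 fit.py
```

```text
tin [ 0.50594556 -0.252018    0.11214495  1.93429828] yaw deg 6.425432088212877
[[1.2, -0.9], [0.1, -1.3], [0.7, 0.7], [-0.1, 1.6], [-0.5, 0.2], [-0.5, -0.1], [19.4, -4.9], [-18.7, 4.1], [20.8, -5.0], [-20.3, 4.4]]
lidtop [[ 0.59864634 -0.22044553  0.13187505]
 [ 0.60334656 -0.2621817   0.13187505]]
case [ 0.48917644  0.20690875 -0.20365148] -11.66837048570003 [[0.2, -0.7], [0.5, -0.8], [-0.2, 0.5], [-0.5, 0.9]]
berth [[0.49888428 0.25391682 0.006     ]]
scene [349.5, 284.1, 34.6, 59.3] [[ 0.74649355 -0.00931366  0.055     ]]
top [293.9, 167.7, 37.2, 47.3] [[ 0.74494584 -0.0073069   0.055     ]]
```

```bash
sleep 1
```

```text
(no output)
```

View pics/fit_top.png

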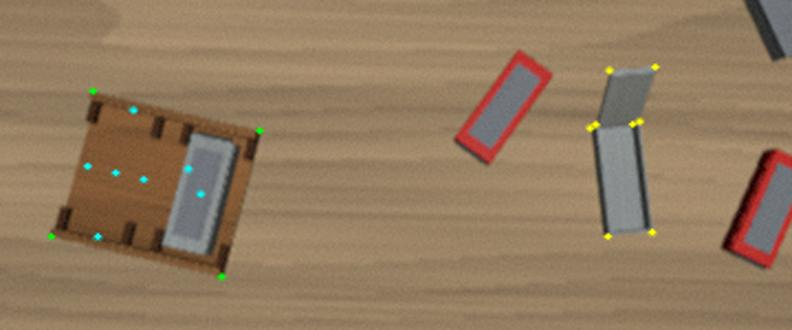

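View pics/fit_scene.png

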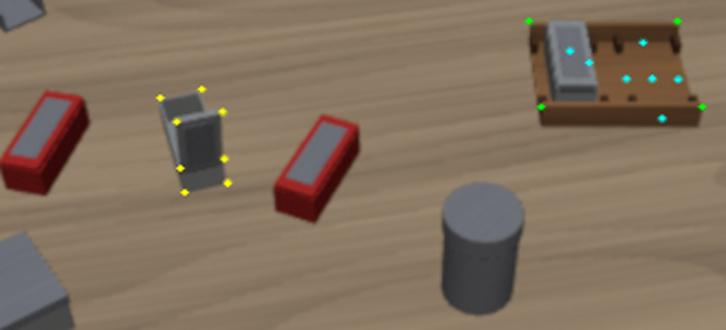

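```bash
sed -i 's/sc(\[(376,311),(450,293)\])/sc([(450,293),(376,311)])/;s/sc(\[(361,183),(442,163)\])/sc([(442,163),(361,183)])/' fit.py; python3 fit.py
python3 - <<'E'
from h import *
s=snapshot('top')
for u in tuple([(356+4*0,224),]): pass
print(back(s,[[356,223.5],[371,233.5],[341.5,274.5],[327,263]],.04))
print(back(s,[[470,268],[489.5,276],[469.5,321.5],[450,313]],.04))
E
```

```text
tin [ 0.50625148 -0.25185148  0.10644932  1.93353843] yaw deg 6.099096578103056
[[1.3, -1.1], [0.2, -1.4], [0.5, 0.5], [-0.3, 1.6], [-0.3, -0.0], [-0.3, -0.1], [0.9, -0.2], [-0.2, -0.4], [0.4, 0.2], [-0.2, -0.5]]
lidtop [[ 0.59905662 -0.22081541  0.13190819]
 [ 0.60351906 -0.26257767  0.13190819]]
case [ 0.48917644  0.20690875 -0.20365148] -11.66837048570003 [[0.2, -0.7], [0.5, -0.8], [-0.2, 0.5], [-0.5, 0.9]]
berth [[0.49888428 0.25391682 0.006     ]]
scene [350.2, 284.7, 33.6, 59.0] [[ 0.74828571 -0.00836705  0.055     ]]
top [295.0, 168.3, 34.6, 40.5] [[ 0.74366906 -0.00976367  0.055     ]]
[[ 0.62748449 -0.14709574  0.04      ]
 [ 0.60630929 -0.18031716  0.04      ]
 [ 0.51511376 -0.11745904  0.04      ]
 [ 0.53904373 -0.08556868  0.04      ]]
[[ 0.53689851 -0.39707172  0.04      ]
 [ 0.52070942 -0.43940218  0.04      ]
 [ 0.42242127 -0.39361525  0.04      ]
 [ 0.43927513 -0.35187265  0.04      ]]
```

Call:
move_arm(moves=[[[1, 0, 0, 0, 0, 0, -8.2], [1, 0, 0, 0, 0, 0, -8.2], [1, 0, 0, 0, 0, 0, -8.2], [1, 0, 0, 0, 0, 0, -8.1], [1, -50, 15, 0, 0, 0, 0], [1, -50, 15, 0, 0, 0, 0], [1, -50, 15, 0, 0, 0, 0], [1, -50, 15, 0, 0, 0, 0], [1, -50, 15, 0, 0, 0, 0], [1, -50, 15, 0, 0, 0, 0], [1, -50, 15, 0, 0, 0, 0], [1, -50, 15, 0, 0, 0, 0], [1, -50, 15, 0, 0, 0, 0], [1, -50, 15, 0, 0, 0, 0], [1, -50, 15, 0, 0, 0, 0], [1, -50, 15, 0, 0, 0, 0], [1, -50, 15, 0, 0, 0, 0], [1, -50, 15, 0, 0, 0, 0], [1, 0, 0, 0, 0, 0, 0]]], newtons=40)

```text
time_s: 3.32
ee_pos: [0.5749, -0.0981, 0.3036]
orientation: [0.671, 0.741, -0.001, 0.001]
wrist_force: [-0.7, 0.7, 1.4]
opening: -0.0002
```

Call:
move_arm(moves=[[[1, -36.5, 12.5, 0, 0, 0, 0], [1, -36.5, 12.5, 0, 0, 0, 0], [1, -36.5, 12.5, 0, 0, 0, 0], [1, -36.5, 12.5, 0, 0, 0, 0], [1, 0, 0, 30, 0, 0, -0.4], [1, 0, 0, 30, 0, 0, 0], [1, 0, 0, 30, 0, 0, 0], [1, 0, 0, 30, 0, 0, 0], [1, 0, 0, 0, 0, 0, 0], [1, 0, 0, 0, 0, 0, 0]]])

```text
time_s: 4.58
ee_pos: [0.6403, -0.2316, 0.1851]
orientation: [0.665, 0.746, 0.0, 0.0]
wrist_force: [0.3, 0.0, 0.1]
opening: 0.0001
```

```bash
cat > look.py <<'E'
from h import *
import sys
n=sys.argv[1]
a=snapshot('top')['img'][180:360,280:520];b=snapshot('scene')['img'][140:320,120:360]
if len(sys.argv)>2: a,b=snapshot('top')['img'][180:360,100:340],snapshot('scene')['img'][130:310,300:540]
cv2.imwrite(f'pics/{n}.png',cv2.resize(np.hstack([a,b]),None,fx=1.66,fy=1.66,interpolation=2))
s=readout.sense();print(env.tip_extent,s['ee_pos'],s['orientation'],s['wrist_force'],s['opening'],s['time_s'])
E
python3 look.py a1
```

```text
0.0726 [ 0.64069852 -0.23203433  0.18585402] [6.65603857e-01 7.46303744e-01 6.74170981e-04 1.33127484e-03] [-0.61262943 -0.63947555 -0.31650076] -0.00011060471398775644 4.675
```

View pics/a1.png

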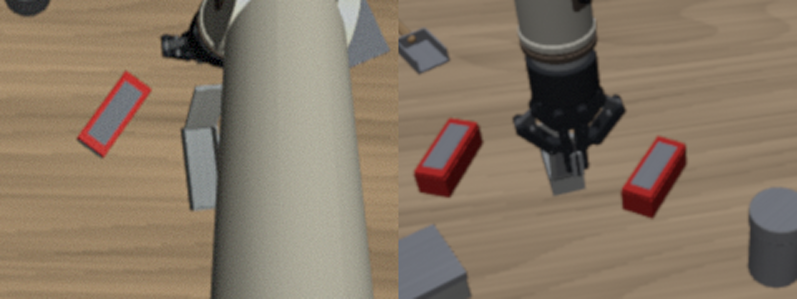

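Call:
move_arm(moves=[[[1, -6, -10, 1, 0, 0, 0], [1, 0, -10, 1, 0, 0, 0], [1, 0, -10, 0, 0, 0, 0], [1, 0, -10, 0, 0, 0, 0], [1, 0, -10, 0, 0, 0, 0], [1, 0, -10, 0, 0, 0, 0], [1, 0, -10, 0, 0, 0, 0], [1, 0, -10, 0, 0, 0, 0], [1, 0, -10, 0, 0, 0, 0], [1, 0, -10, 0, 0, 0, 0], [1, 0, -10, 0, 0, 0, 0], [1, 0, -10, 0, 0, 0, 0], [1, 0, -10, 0, 0, 0, 0], [1, 0, -10, 0, 0, 0, 0], [1, 0, -10, 0, 0, 0, 0], [1, 0, -5, 0, 0, 0, 0], [1, 0, 0, 0, 0, 0, 0]]])

```text
time_s: 6.8
ee_pos: [0.4859, -0.2558, 0.182]
orientation: [0.666, 0.746, -0.0, 0.0]
wrist_force: [0.9, 0.3, 0.2]
opening: -0.0
```

```bash
python3 look.py a2
```

```text
0.0726 [ 0.48658464 -0.25560421  0.18200636] [6.65656151e-01 7.46258549e-01 1.57660143e-04 2.04181670e-04] [ 0.43677501 -0.47179044 -0.92285879] 0.00010051880952652115 6.9
```

View pics/a2.png

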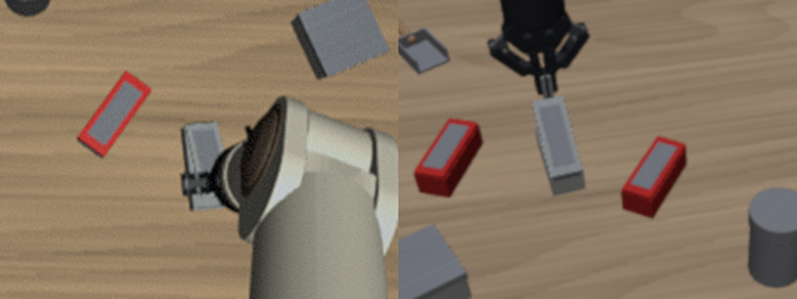

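Run:
```python
from h import *
for n,(r,c) in {'top':(230,370),'scene':(180,190)}.items():
    s=snapshot(n)
    im=s['img'][r:r+90,c:c+90].copy()
    big=cv2.resize(im,None,fx=4.4,fy=4.4,interpolation=2)
    p=[.50625,-.25185,.10645]
    L=np.array([[a*.055,b*.022,z] for a in(1,-1) for b in(1,-1) for z in(0,.04)])
    cc,ss=np.cos(p[2]),np.sin(p[2])
    W=np.c_[p[0]+cc*L[:,0]-ss*L[:,1],p[1]+ss*L[:,0]+cc*L[:,1],L[:,2]]
    for u in proj(s,W): cv2.circle(big,tuple(int(v) for v in (u-[c,r]+.5)*4.4),3,(0,255,255),-1)
    if n=='top': A=big
    else: cv2.imwrite('pics/a3.png',np.hstack([A,big]))
```

```text
(no output)
```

View pics/a3.png

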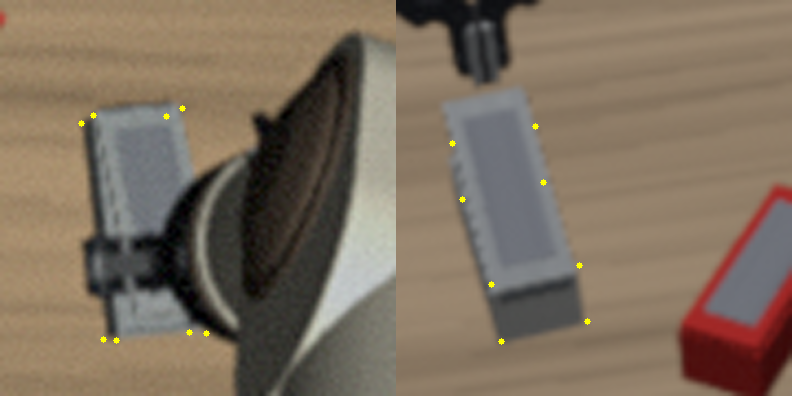

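Call:
move_arm(moves=[[[1, 0, 0, 0, 0, 0, 0], [1, 0, 0, 0, 0, 0, 0], [1, 0, 0, 0, 0, 0, 0], [1, 0, 0, 0, 0, 0, 0]]])

```text
time_s: 7.5
ee_pos: [0.4863, -0.2556, 0.1819]
orientation: [0.666, 0.746, 0.0, -0.0]
wrist_force: [0.7, 0.2, 0.8]
opening: -0.0002
```

```bash
cat > chk.py <<'E'
from h import *
import sys
p=[float(v) for v in sys.argv[2:5]] if len(sys.argv)>2 else [.50625,-.25185,.10645]
z0=float(sys.argv[5]) if len(sys.argv)>5 else 0
L=np.array([[a*.055,b*.022,z+z0] for a in(1,-1) for b in(1,-1) for z in(0,.04)])
cc,ss=np.cos(p[2]),np.sin(p[2])
W=np.c_[p[0]+cc*L[:,0]-ss*L[:,1],p[1]+ss*L[:,0]+cc*L[:,1],L[:,2]]
out=[]
for n in('top','scene'):
    s=snapshot(n)
    c,r=(proj(s,[[p[0],p[1],.02+z0]])[0]-45).astype(int)
    big=cv2.resize(s['img'][r:r+90,c:c+90],None,fx=4.4,fy=4.4,interpolation=2)
    for u in proj(s,W): cv2.circle(big,tuple(int(v) for v in (u-[c,r]+.5)*4.4),3,(0,255,255),-1)
    out.append(big)
cv2.imwrite(f'pics/{sys.argv[1]}.png',np.hstack(out))
E
python3 chk.py a4
```

```text
(no output)
```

View pics/a4.png

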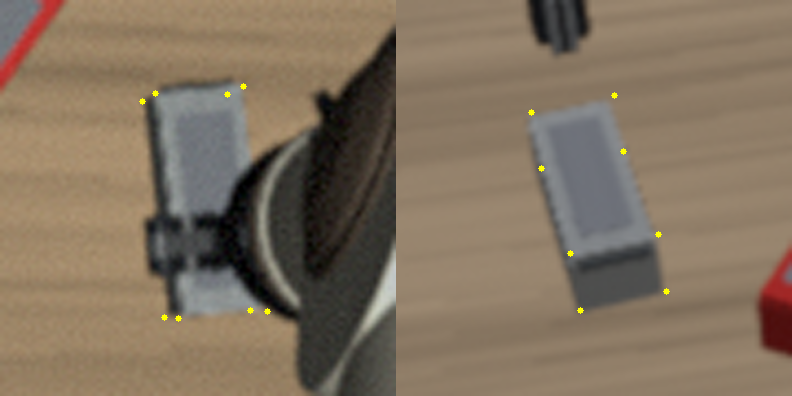

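Call:
move_arm(moves=[[[-1, 0.5, 11, -5, 0, 0, 0], [-1, 0, 12, 0, 0, 0, 0], [-1, 0, 0, 0, 0, 0, 0], [-1, 0, 0, 0, 0, 0, 0], [-1, 0, 0, 0, 0, 0, 0], [-1, 0, 0, 0, 0, 0, 0]]])

```text
time_s: 8.35
ee_pos: [0.5087, -0.2526, 0.1868]
orientation: [0.666, 0.746, -0.0, -0.0]
wrist_force: [-0.4, 0.7, -0.1]
opening: 0.0855
```

```bash
python3 look.py a5
```

```text
0.0726 [ 0.50884622 -0.25261743  0.18686782] [ 6.65795483e-01  7.46134283e-01 -4.39181621e-05 -7.27823470e-05] [0.82531313 0.01138676 0.24149722] 0.08531354803572995 8.45
```

View pics/a5.png

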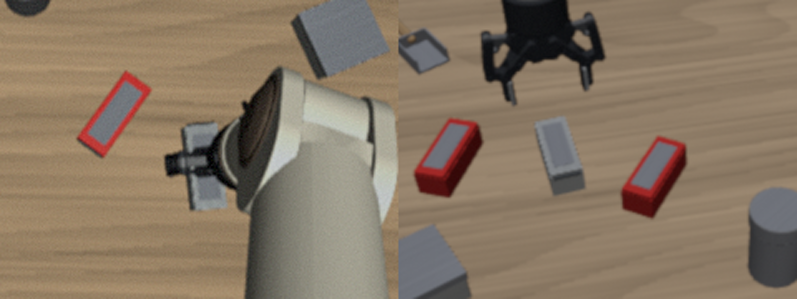

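Call:
move_arm(moves=[[[-1, 0, 0, 30, 0, 0, 0], [-1, 0, 0, 30, 0, 0, 0], [-1, 0, 0, 25, 0, 0, 0], [-1, 0, 0, 20, 0, 0, 0], [-1, 0, 0, 0, 0, 0, 0], [1, 0, 0, 0, 0, 0, 0], [1, 0, 0, 0, 0, 0, 0], [1, 0, 0, 0, 0, 0, 0], [1, 0, 0, 0, 0, 0, 0], [1, 0, 0, 0, 0, 0, 0], [1, 0, 0, 0, 0, 0, 0], [1, 0, 0, 0, 0, 0, 0]]], newtons=40)

```text
time_s: 9.95
ee_pos: [0.5098, -0.2528, 0.0831]
orientation: [0.666, 0.746, 0.0, 0.001]
wrist_force: [-1.0, 0.5, 5.6]
opening: 0.0432
```

```bash
python3 chk.py a6 0.509 -0.2525 0.1065
```

```text
(no output)
```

View pics/a6.png

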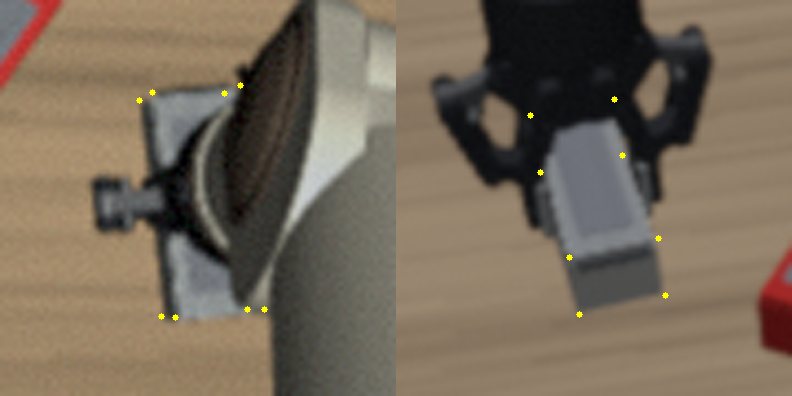

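Call:
move_arm(moves=[[[1, 0, 0, -20, 0, 0, 0], [1, 0, 0, -30, 0, 0, 0], [1, 0, 0, -40, 0, 0, 0], [1, 0, 0, -40, 0, 0, 0], [1, 38.8, 3.5, 0, 0, 0, 0], [1, 38.8, 3.5, 0, 0, 0, 0], [1, 38.8, 3.5, 0, 0, 0, 0], [1, 38.8, 3.5, 0, 0, 0, 0], [1, 38.8, 3.5, 0, 0, 0, 0], [1, 38.8, 3.5, 0, 0, 0, 0], [1, 38.8, 3.5, 0, 0, 0, 0], [1, 38.8, 3.6, 0, 0, 0, 0], [1, 38.8, 3.6, 0, 0, 0, 0], [1, 38.8, 3.6, 0, 0, 0, 0], [1, 38.8, 3.6, 0, 0, 0, 0], [1, 38.8, 3.6, 0, 0, 0, 0], [1, 38.8, 3.6, 0, 0, 0, 0], [1, 0, 0, 0, 0, 0, 9.1], [1, 0, 0, 0, 0, 0, 9.1], [1, 0, 0, 0, 0, 0, 0]]])

```text
time_s: 12.55
ee_pos: [0.4971, 0.2537, 0.2124]
orientation: [0.775, 0.632, -0.0, 0.0]
wrist_force: [0.7, -0.1, -3.9]
opening: 0.0432
```

```bash
python3 look.py b1 case; python3 chk.py b2 0.4985 0.254 -0.2037 0.127
```

```text
0.0726 [0.49745246 0.25359808 0.21214638] [7.74725693e-01 6.32297476e-01 1.43530085e-05 3.49256663e-05] [-0.45231224 -0.39264877 -3.10566581] 0.04313726900288292 12.75
```

View pics/b1.png

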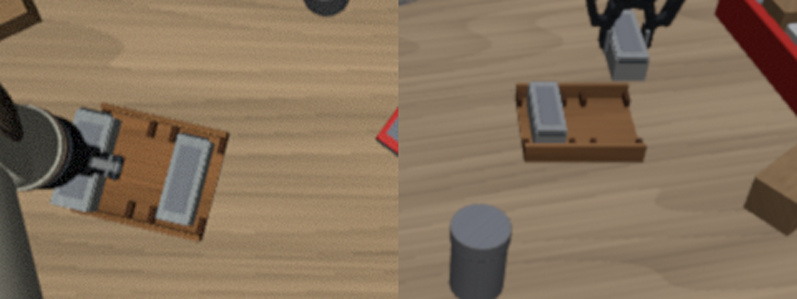

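View pics/b2.png

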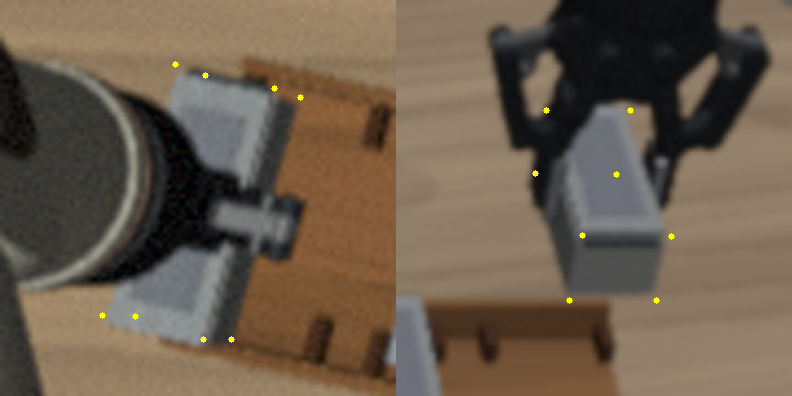

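Call:
move_arm(moves=[[[1, 2, 1.5, 20, 0, 0, 0], [1, 0, 0, 25, 0, 0, 0], [1, 0, 0, 25, 0, 0, 0], [1, 0, 0, 15, 0, 0, 0], [1, 0, 0, 5, 0, 0, 0], [1, 0, 0, 0, 0, 0, 0], [1, 0, 0, 0, 0, 0, 0]]])

```text
time_s: 13.72
ee_pos: [0.5, 0.2559, 0.1227]
orientation: [0.775, 0.632, 0.001, 0.0]
wrist_force: [0.4, 0.2, -2.9]
opening: 0.0431
```

```bash
python3 look.py b3 case; python3 chk.py b4 0.499 0.254 -0.2037 0.04
```

```text
0.0726 [0.49976066 0.25569838 0.12259523] [7.75339461e-01 6.31544376e-01 6.29402723e-04 1.55490330e-04] [-0.59386362 -1.00396119 -3.1435808 ] 0.043358819711185985 13.925
```

View pics/b3.png

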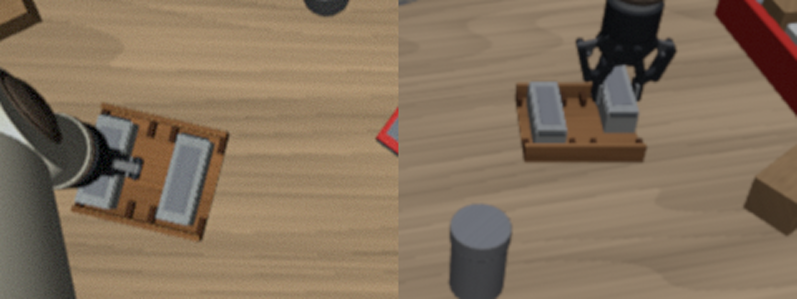

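View pics/b4.png

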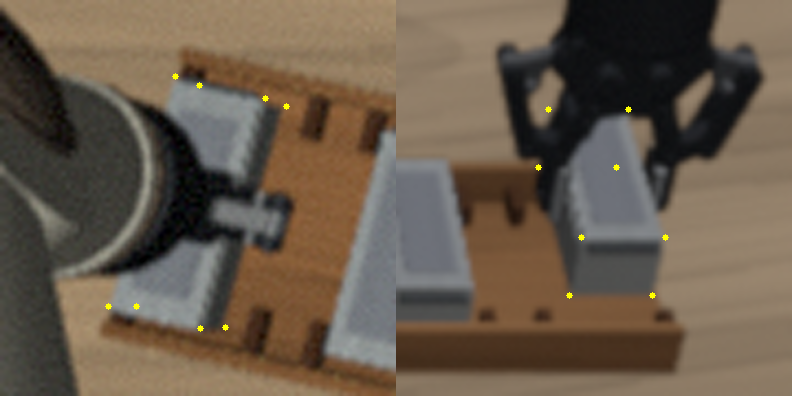

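Call:
move_arm(moves=[[[1, 0, 0, 12, 0, 0, 0], [1, 0, 0, 10, 0, 0, 0], [1, 0, 0, 6, 0, 0, 0], [1, 0, 0, 3, 0, 0, 0], [1, 0, 0, 2, 0, 0, 0], [1, 0, 0, 0, 0, 0, 0]]])

```text
time_s: 14.78
ee_pos: [0.4995, 0.2557, 0.0892]
orientation: [0.775, 0.632, 0.0, 0.0]
wrist_force: [-0.1, -0.7, -2.1]
opening: 0.0435
```

```bash
python3 look.py b5 case; python3 chk.py b6 0.499 0.254 -0.2037 0.006
```

```text
0.0726 [0.49959073 0.25565485 0.08916437] [7.75346186e-01 6.31536369e-01 3.26689766e-04 2.06090202e-05] [-0.1615721  -0.35035096 -1.06280216] 0.04333910997088378 14.975
```

View pics/b6.png

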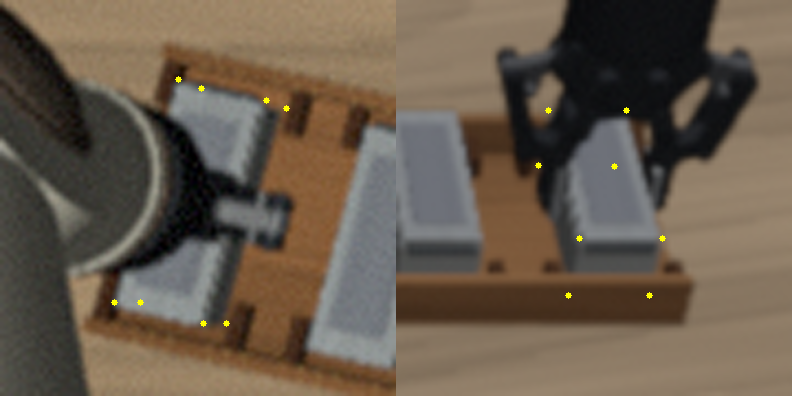

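Call:
move_arm(moves=[[[1, 0, 0, 1, 0, 0, 0], [1, 0, 0, 0, 0, 0, 0], [-0.6, 0, 0, 0, 0, 0, 0], [-0.6, 0, 0, 0, 0, 0, 0], [-0.6, 0, 0, 0, 0, 0, 0], [-0.6, 0, 0, 0, 0, 0, 0], [-0.6, 0, 0, -10, 0, 0, 0], [-0.6, 0, 0, -30, 0, 0, 0], [-0.6, 0, 0, -40, 0, 0, 0], [-0.6, 0, 0, -40, 0, 0, 0], [-0.6, 0, -50, -20, 0, 0, 0], [-0.6, 0, -50, 0, 0, 0, 0], [-0.6, 0, 0, 0, 0, 0, 0]]])

```text
time_s: 16.7
ee_pos: [0.3978, 0.2769, 0.2288]
orientation: [0.774, 0.634, -0.0, -0.0]
wrist_force: [0.7, 0.2, 0.5]
opening: 0.068
```

```bash
python3 look.py b7 case; python3 chk.py b8 0.499 0.254 -0.2037 0.006
```

```text
0.0726 [0.40267973 0.27547402 0.22829244] [7.75746912e-01 6.31043875e-01 5.62971154e-04 2.00215316e-04] [0.36216    0.4870253  0.02034548] 0.06854873466802869 16.9
```

View pics/b7.png

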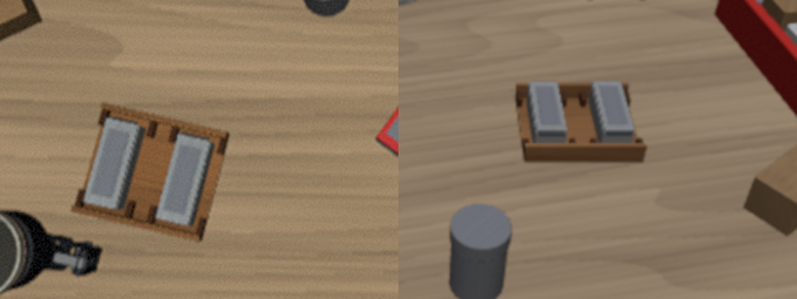

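View pics/b8.png

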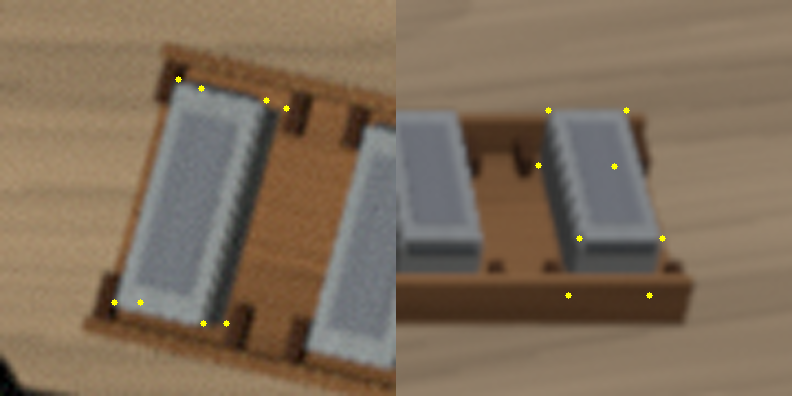

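Call:
move_arm(moves=[[[-0.6, 0, 0, 0, 0, 0, 0], [-0.6, 0, 0, 0, 0, 0, 0]]])

```text
time_s: 17.25
ee_pos: [0.4017, 0.2755, 0.2277]
orientation: [0.776, 0.631, -0.0, -0.0]
wrist_force: [0.3, -0.1, -0.1]
opening: 0.0683
```

```bash
python3 -c "
from h import *
print(env.sign_off())"
```

```text
the job is handed in; nothing more can be done
None
```

I pushed the tin's lid over with closed fingers until it fell shut. I then gripped the tin by its long sides, carried it to the empty berth, set it on the floor, let go and backed away. I handed the job in at about 17 s.

**Final check:** the last pictures show the lid shut and the tin lying flat between the corner blocks, level and parallel with the fixed tin. The canister is standing, and the gripper is clear of everything with wrist force near zero.

**Disagreement:** the two cameras differed by about 2–3 mm on the tin's position, but the berth check allows 13–15 mm. A picture taken just after the push showed the lid still falling, so I waited half a second and looked again, and it was shut before I gripped the tin.

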